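# Light a doubtful rivet and bring the hand lens into focus over it

## Task

Check the rivet circled in red on the stainless pan: lift the work lamp by its handle off its charging dock, set it down gently and upright on the bench beside the pan, within 20 cm of that rivet and with its light turned towards it, and let it go. Then take the hand lens by its handle and hold it level and still, its lens straight over the circled rivet and at the height of the red stop on the upright square, clear of everything; finish while holding it there. Do not shift the pan, the square and its stop, or the other things on the bench.

Things in the scene. Friction and masses are not known exactly. Their poses are not given: they have to be found in the camera images.
- lamp: Red LED work lamp with black handle, 54 x 90 x 144 mm tall (x, y, z), 0.3 to 0.6 kg, standing upright in its dock at the start. Origin: centre of its underside; z up; the light, a pale square panel, is on its -x face and shines along -x.
- lamp_handle (a point): Middle of the lamp's handle, 137 mm above its underside: a level bar 14 x 14 mm thick, running 86 mm along the lamp's y between two posts (68 mm clear between them, 30 mm clear under the bar); pinch it from above across the lamp's x.
- dock: Black charging dock 72 x 108 mm, fixed to the bench; origin: centre of its underside. The lamp's foot stands in it 18 mm above the bench, same x and y axes as the dock, inside a rim 8 mm high that leaves 4 mm all round: lift straight up at least 10 mm before moving sideways. Empty it is 26 mm high.
- lens: Hand lens lying flat on the bench: black round rim 82 mm across and 14 mm thick with clear glass 70 mm across, and a straight black handle, green at its end, lying along -x from the rim to 165 mm from the lens centre, 24 mm wide (y) and 16 mm thick (z) between 55 and 165 mm. About 0.16 kg. Origin: under the lens centre, at the underside; z is the optical axis (up), level means z vertical.
- lens_centre (a point): Centre of the glass, 7 mm above the lens's underside: the point to bring over the rivet at the height of the stop's middle.
- lens_grip (a point): A good place to hold the handle, near the point of balance: on its middle line, 85 mm from the lens centre and 8 mm above the underside; pinch across its 24 mm width (the lens's y) from above.
- pan: Folded stainless pan lying open side down, its flat face up, 150 x 180 mm (x, y) and 25 mm high, loose on the bench, 0.7 kg. Origin: centre of its underside. A riveted lap seam of five rivets runs along its y through the middle; there is a blue tape tag near one corner.
- rivet (a point): Top face of the pan at the rivet circled in red (ring 28 mm across): 30 mm along +y of the pan's centre, 26 mm above the bench.
- square: Combination square standing upright behind the pan: dark cast stock 20 x 100 x 54 mm on the bench, from 15 mm on the -y side to 85 mm on the +y side of the blade; steel blade 19 mm wide, 150 mm tall. Loose, 0.4 kg, easily knocked over. Origin: foot of the blade.
- mark (a point): Middle of the red sliding stop (12 x 30 x 12 mm) on the square's blade, 100 to 140 mm above the bench: it marks the height at which the lens is in focus on the pan.
- tape: Red tape measure, 72 x 36 x 70 mm, standing on its edge; origin: centre of its underside. Leave alone.
- jar: Small clear jar with blue cap, 56 mm across, 65 mm tall; origin: centre of its underside. Leave alone.
There are look-alikes about, which are no part of the job. Leave any green or turquoise look-alike of the lamp alone.

How it is judged:
On the way, in this order (a step that is already met when the one before it is completed fails the run):
1. the lamp stands upright on the bench near the circled rivet with its light towards it, released (height (world z) of lamp between -0.005 and 0.007 m and angle between lamp's own z axis and vertical below 0.1 rad and horizontal distance between lamp and rivet below 0.24 m and x of rivet in the frame of lamp below -0.07 m and y of rivet in the frame of lamp between -0.075 and 0.075 m and contact force between lamp and the fingers below 0.2 N and linear speed of lamp below 0.03 m/s), for 0.3 s.
2. the lens is lifted by the gripper (height (world z) of lens_centre above 0.05 m and contact force between lens and the fingers above 1 N), for 0.2 s.
At the end, for the whole second after the job is handed in: Lamp free and upright on the bench, centre within 24 cm of the circled rivet, rivet over 7 cm in front of the light and under 7.5 cm off its middle line; lens gripped, touching nothing else, still, level within 0.12 rad, centre within 13 mm over the rivet and 8 mm of the stop height (height (world z) of lamp between -0.005 and 0.007 m and angle between lamp's own z axis and vertical below 0.1 rad and horizontal distance between lamp and rivet below 0.24 m and x of rivet in the frame of lamp below -0.07 m and y of rivet in the frame of lamp between -0.075 and 0.075 m and contact force between lamp and the fingers below 0.2 N and horizontal distance between lens_centre and rivet below 0.013 m and z of lens_centre in the frame of mark between -0.008 and 0.008 m and angle between lens's own z axis and vertical below 0.12 rad and linear speed of lens below 0.03 m/s and angular speed of lens below 0.2 rad/s and contact force between lens and the fingers above 1 N and contact force between lens and pan below 0.2 N and contact force between lens and lamp below 0.2 N and contact force between lens and dock below 0.2 N and contact force between lens and square below 0.2 N and contact force between lens and tape below 0.2 N and contact force between lens and jar below 0.2 N); the arm keeps its last pose, push and grip.
It fails at once if the lamp is dropped or thrown down (contact force between lamp and the fingers below 0.2 N and linear speed of lamp above 0.4 m/s).
It fails at once if the lamp falls over (angle between lamp's own z axis and vertical above 0.7 rad).
It fails at once if the pan is shifted (distance of rivet from where it was at the start of the episode above 0.015 m).
It fails at once if the square or its stop is shifted (distance of any of mark, square from where it was at the start of the episode above 0.015 m).
It fails at once if another thing on the bench is shifted (distance of any of tape, jar from where it was at the start of the episode above 0.02 m).
It also fails if it takes over 56 s, if anything falls off the work surface, if the arm or the gripper's body presses on something with over 40 N, if the wrist force passes 120 N, or if a joint passes its speed limit or range.

## Robot

A 6-joint arm with a two-finger parallel gripper is mounted at the origin on the work surface. World frame = base frame: x ahead of the robot, y to its left, z up, the work surface at z = 0. Lengths are in m, angles in rad, forces in N, time in s.
With the tool pointing down it reaches from about 0.325 to 0.9 m from the base axis. Payload 6.1 kg.
Tool frame: the origin (TCP) lies at the very end of the fingers, on their centre line; the grasp point (between the pads) lies 19 mm behind it; z points along the fingers, y is the direction in which the jaws open and shut (so a half turn about z gives the same grasp; the last joint's range is limited). The gripper opens to 87 mm and grips with 3 to 60 N. Pads are 19 mm wide; open, the fingers measure 117 mm over their backs; the gripper's body (75 mm by 190 mm) begins 51 mm behind the grasp point.
Start: joints at [1.205, 0.22, 1.526, -0, 1.395, -0.126], TCP at [0.148, 0.607, 0.223] pointing down, gripper open.
Joint ranges: [-2.98, 2.98], [-0.91, 2.08], [0.09, 2.57], [-1.24, 4.39], [0.2, 2.65], [-2.68, 2.68]. Speed limits (rad/s): [2.57, 2.57, 3.01, 3.14, 3.14, 3.14].

## Interface

Orientations are given as a 3x3 rotation matrix whose columns are the frame's x, y, z axes.
In Python, from cell import manip gives the robot as it stands. The module is installed in compiled form; this text tells all that it offers.
- The arm moves only by the tool drive_tool, never from a script. Its argument "increments" is a list of rows, each an object of numbers: "x", "y", "z": the shift along the tool's x, y, z in mm; "turn": the turn about the tool's z in rad; "grip": the finger opening in mm, from 0 to 87. A call has 1 to 12 rows; each row is the pose to reach, as a shift and turn from the pose commanded when the call began, along the tool's axes at that moment; what a row does not reach only later rows make up. A row lasts 1/10 s, in which the tool goes at most 50 mm and 8.59 degrees, less where a joint would pass 70% of its speed; a pose out of reach is approached as far as the arm can. A call with a gripper value outside its range is refused whole. The fingers move at their own pace and stop on an object; "force" is the grip in N (left out, the last holds). Time passes only in rows, so rows that repeat a pose let the fingers close. It gives the time, the measured TCP pose, the force and the opening at its end, in the units of the state.
- manip.observe(): the state, without advancing time (a new reading comes with each control period).
- manip.capture(name): name is "scene" or "top"; returns (picture, depth): 400x640x3 uint8, blue, green, red; 400x640 float32, m along the optical axis (not along the pixel's ray), 0 where there is no reading.
- manip.camera_info(name): a dict with "fovy" (degrees; the focal length in pixels is half the picture's height over the tangent of half this angle, whatever the lens; pixels are square), "cx", "cy" (the principal point, pixels), "cam_to_world" (4x4, takes a point from camera to world coordinates). Camera axes: x right, y down, z forward; pixel columns grow to the right and rows downward; lengths in m; the calibration is good to about 2 mm. A picture is of the moment at which its call begins. camera_info takes no time and is no camera call.
- manip.finish_job(): hands the job in, once; it reports no verdict.
The state is a dict: "time": time; "joint_positions": joint angles; "qd": joint speeds; "tau": joint torques, N m; "eef_pos": TCP position; "orientation": TCP orientation; "force": force on the tool from outside, world axes, zero at the start; "ft_torque": the same for the moment, N m; "gripper_width": finger opening in m.
Only numpy, scipy, OpenCV 4.12 (cv2) and the standard library are available. Lean on these libraries where they do the work, as an engineer would, in place of code of your own. Each camera call takes 0.05 s, during which the arm holds its last target.

## Working session

There is one attempt and no reset: what is moved stays moved. The work goes in short steps, Python scripts to look and compute and a tool call to move; the robot and the scene stay as the last step left them, time stands still between calls to the robot, and variables do not carry over. Pictures are saved under pics/ and viewed, and the job is handed in when it is done.

Besides the shell and the picture viewer there is one more tool, called after "Call:" by a JSON object that holds its "op" and its "data", one argument or row to a line. drive_tool: Moves the arm, as the interface text tells. Its arguments: {"type":"object","properties":{"increments":{"type":"array","items":{"type":"object","properties":{"x":{"type":"number"},"y":{"type":"number"},"z":{"type":"number"},"turn":{"type":"number"},"grip":{"type":"number"}}}},"force":{"type":"number"}},"required":["increments"]}

```bash
mkdir -p pics
cat > h.py <<'E'
import numpy as np, cv2
from cell import manip
def cap(name,tag):
    im,d=manip.capture(name); cv2.imwrite(f'pics/{tag}.png',im); np.save(f'pics/{tag}.npy',d); return im,d
def cloud(name,d):
    c=manip.camera_info(name); f=200/np.tan(np.radians(c['fovy'])/2)
    v,u=np.mgrid[0:400,0:640]
    P=np.stack([(u-c['cx'])/f*d,(v-c['cy'])/f*d,d,np.ones_like(d)],-1)
    W=P@np.array(c['cam_to_world']).T
    W=W[...,:3]; W[d==0]=np.nan; return W
E
python3 - <<'E'
from h import *
for n in('scene','top'):
    im,d=cap(n,n+'0'); c=manip.camera_info(n); print(n,c); np.save(f'pics/{n}0W.npy',cloud(n,d))
print(manip.observe())
E
```

```text
scene {'fovy': 43.79352642024148, 'cx': 321.86475371391924, 'cy': 206.15119632684574, 'cam_to_world': array([[-6.13655378e-01,  4.52969134e-01, -6.46719445e-01,
         1.40373138e+00],
       [ 7.89573962e-01,  3.51850013e-01, -5.02766872e-01,
         5.70674881e-01],
       [-1.89629469e-04, -8.19158429e-01, -5.73567287e-01,
         8.27956686e-01],
       [ 0.00000000e+00,  0.00000000e+00,  0.00000000e+00,
         1.00000000e+00]])}
top {'fovy': 43.94135262439938, 'cx': 323.90353289841175, 'cy': 203.18405416664393, 'cam_to_world': array([[ 0.02812078, -0.98601083,  0.164292  ,  0.31917436],
       [-0.99942388, -0.02460879,  0.02337332, -0.09095852],
       [-0.01900332, -0.16485462, -0.98613479,  1.68849204],
       [ 0.        ,  0.        ,  0.        ,  1.        ]])}
{'time': 0.1, 'joint_positions': array([ 1.20491700e+00,  2.21160461e-01,  1.52754465e+00,  3.16496249e-06,
        1.39473992e+00, -1.26107929e-01]), 'qd': array([ 0.00035085, -0.00180172, -0.00209613, -0.00148822,  0.00036246,
       -0.00120186]), 'tau': array([ 8.06771004e-04, -4.95950925e+01, -3.88518548e+01,  7.01086340e-02,
        5.15239045e-02, -7.62596574e-05]), 'eef_pos': array([0.14821768, 0.60655675, 0.22151313]), 'orientation': array([[-9.71392078e-01,  2.37480499e-01, -6.65634754e-04],
       [ 2.37481315e-01,  9.71390569e-01, -1.72864990e-03],
       [ 2.36070681e-04, -1.83727263e-03, -9.99998284e-01]]), 'force': array([ 0.50053594, -0.46672512, -0.61807692]), 'ft_torque': array([ 0.06973006, -0.0146882 , -0.02197657]), 'gripper_width': 0.08712509267453278}
```

View pics/scene0.png

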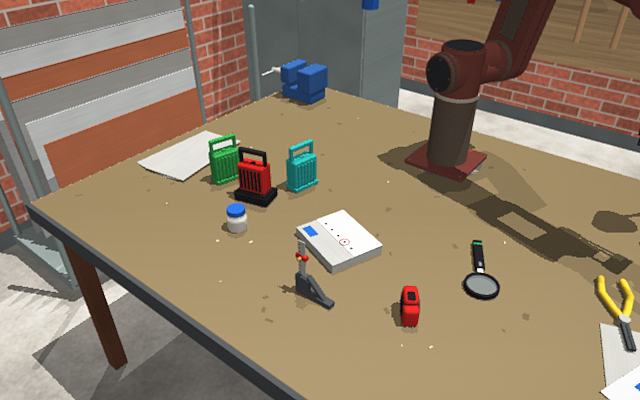

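View pics/top0.png

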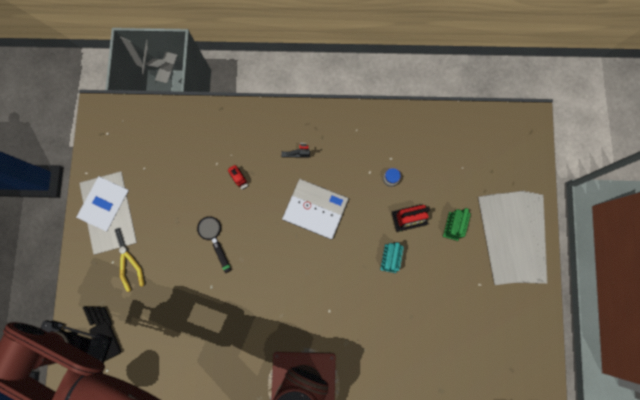

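The scene picture shows the red lamp in its black dock at (254,175), between a green look-alike (223,160) and a turquoise one (301,167). The pan is at (338,238) with its ring at (344,241), the square and stop at (302,257), the lens at (481,285), the jar at (236,218) and the tape at (410,305). In the top picture: red lamp (412,217), green (458,223), turquoise (393,257), ring (307,205), lens (208,228). The red one standing in the dock fits the description. I'll enlarge both views to confirm.

Run:
```python
from h import *
a=cv2.imread('pics/scene0.png');b=cv2.imread('pics/top0.png')
cv2.imwrite('pics/c1.png',cv2.resize(a[120:320,190:350],None,fx=3.7,fy=3,interpolation=2)) 
cv2.imwrite('pics/c2.png',cv2.resize(b[135:285,185:485],None,fx=2.66,fy=2.66,interpolation=2))
```

```text
(no output)
```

View pics/c1.png

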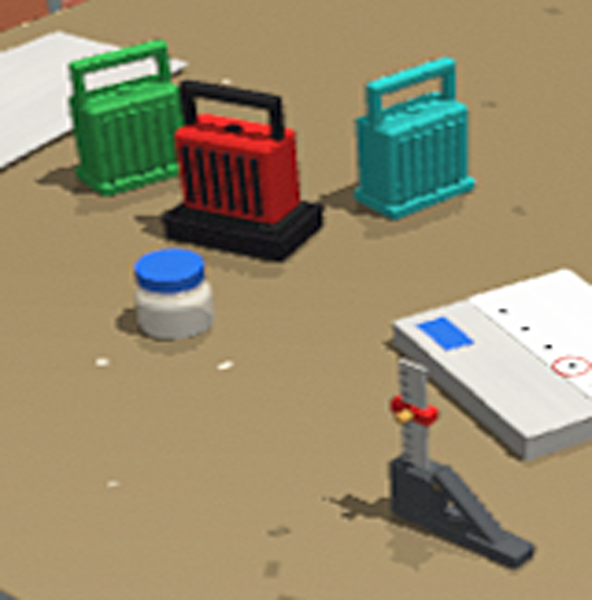

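View pics/c2.png

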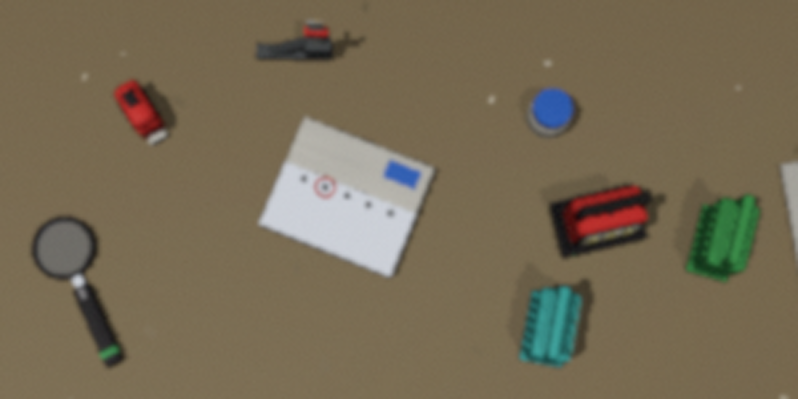

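The crops confirm it. The red, black-handled lamp stands in the black dock at scene (254,175); the green and turquoise ones have no dock. Its slotted back faces +x, and a pale strip shows on its -x world side in the top view. Next I'll measure.

```bash
cat > meas.py <<'E'
from h import *
def rect(pts):
    (c,s,a)=cv2.minAreaRect((pts[:,:2]*1000).astype(np.float32)); return np.round(c,1),np.round(s,1),round(a,1)
for n in ('scene','top'):
    im=cv2.imread(f'pics/{n}0.png').astype(int); W=np.load(f'pics/{n}0W.npy'); b,g,r=[im[...,i] for i in range(3)]
    X,Y,Z=W[...,0],W[...,1],W[...,2]
    print('==',n)
    box=lambda x0,x1,y0,y1:(X>x0)&(X<x1)&(Y>y0)&(Y<y1)
    u0,u1,v0,v1=(325,365,225,256) if n=='scene' else (295,318,195,214)
    m=np.zeros(X.shape,bool); m[v0:v1,u0:u1]=1; m&=(r>g+25)&(r>b+25)&(r>g*1.3)
    vv,uu=np.nonzero(m)
    if len(vv)>5:
        e=cv2.fitEllipse(np.c_[uu,vv].astype(np.float32)); print('ring px',len(vv),e, 'mean',W[m].mean(0))
        ec=np.round(e[0]).astype(int); print('world',W[ec[1],ec[0]])
    rv=np.nanmean(W[m],0)
    m=box(rv[0]-.15,rv[0]+.12,rv[1]-.18,rv[1]+.13)&(abs(Z-.025)<.007)
    # connected component
    k,l=cv2.connectedComponents(m.astype(np.uint8)); li=np.bincount(l[m]).argmax(); P=W[l==li]; print('pan',rect(P),np.median(P[:,2]))
    print('lens'); 
    lu=(481,283) if n=='scene' else (208,228)
    c0=W[lu[1],lu[0]]; print(c0)
    m=box(c0[0]-.25,c0[0]+.1,c0[1]-.15,c0[1]+.15)&(Z>.006)&(Z<.03); P=W[m]; print(len(P),rect(P),np.median(P[:,2]))
    dark=box(c0[0]-.25,c0[0]+.1,c0[1]-.15,c0[1]+.15)&(r<75)&(g<75)&(b<75)&(Z>.004); P=W[dark]; 
    q=P[np.hypot(*(P[:,:2]-c0[:2]).T)>.06]; r_=P[np.hypot(*(P[:,:2]-c0[:2]).T)<.055]
    print('handle',len(q),rect(q),q[:,2].max()); print('rim circ',cv2.minEnclosingCircle((r_[:,:2]*1000).astype(np.float32)),rect(r_))
    lu=(254,175) if n=='scene' else (412,217); c0=W[lu[1],lu[0]]; print('lamp c',c0)
    for lo,hi in((.011,.031),(.03,.12),(.085,.13),(.14,.18)):
        m=box(c0[0]-.1,c0[0]+.1,c0[1]-.075,c0[1]+.075)&(Z>lo)&(Z<hi); 
        if lo in(.011,.14): m&=(r<90)
        else: m&=(r>1.4*g)
        if m.sum()>5: print(lo,m.sum(),rect(W[m]),np.median(W[m][:,2]),np.nanmax(W[m][:,2]))
    if n=='scene': m=np.zeros(X.shape,bool); m[248:268,290:315]=1
    else: m=np.zeros(X.shape,bool); m[140:156,292:318]=1
    m&=(r>1.6*g)&(r>80); print('stop',m.sum(),W[m].round(3).tolist()[:40])
E
python3 meas.py
```

```text
== scene
ring px 17 ((343.9306640625, 241.66253662109375), (6.240960121154785, 9.768198013305664), 88.2293930053711) mean [0.59090392 0.00908037 0.02557875]
world [0.59190168 0.0108418  0.0272564 ]
pan (array([578.6, -19.3]), array([185.9, 155.9]), 69.1) 0.024469452175455486
lens
[0.50078769 0.34182975 0.01013798]
991 (array([458.5, 306.4]), array([204.3,  80.2]), 37.8) 0.010554070597521337
handle 208 (array([404.2, 290.5]), array([100.6,  23.4]), 27.2) 0.019101813336115936
rim circ ((498.2390441894531, 339.15899658203125), 51.54381561279297) (array([498.7, 345.3]), array([81.1, 98.2]), 86.6)
lamp c [ 0.57825065 -0.31217026  0.09896246]
0.011 372 (array([ 557.8, -337.5]), array([ 78.2, 110.9]), 16.0) 0.02325557986863508 0.030948222537123926
0.03 863 (array([ 558.8, -336.2]), array([56.8, 90.1]), 18.3) 0.0892464268345683 0.11986851819368671
0.085 481 (array([ 559. , -335.8]), array([54.1, 86.3]), 15.7) 0.11172659805631546 0.12785108985204585
0.14 159 (array([ 555.9, -337.5]), array([21. , 87.3]), 12.2) 0.15776752870220367 0.1635008609616595
stop 64 [[0.771, 0.009, 0.113], [0.773, 0.01
[... 599 characters left out ...]
], [0.769, 0.031, 0.112], [0.767, 0.032, 0.111], [0.766, 0.033, 0.11], [0.665, -0.048, -0.001], [0.776, 0.01, 0.102], [0.776, 0.013, 0.104], [0.779, 0.027, 0.113], [0.777, 0.028, 0.112], [0.775, 0.029, 0.112], [0.772, 0.03, 0.11], [0.772, 0.033, 0.112], [0.77, 0.034, 0.111]]
== topmeas.py:15: RuntimeWarning: Mean of empty slice
  rv=np.nanmean(W[m],0)
Traceback (most recent call last):
  File "meas.py", line 18, in <module>
    k,l=cv2.connectedComponents(m.astype(np.uint8)); li=np.bincount(l[m]).argmax(); P=W[l==li]; print('pan',rect(P),np.median(P[:,2]))
                                                        ~~~~~~~~~~~~~~~~~~~~~~~~^^
ValueError: attempt to get argmax of an empty sequence
```

```bash
sed -i "s/m&=(r>g+25)&(r>b+25)&(r>g\*1.3)/m\&=(r>g+18)\&(r>b+18)/" meas.py; sed -i "s/rv=np.nanmean(W\[m\],0)/rv=np.array([.591,.009])/; s/tolist()\[:40\]/tolist()[::4]/" meas.py; python3 meas.py
python3 - <<'E'
from h import *
a=cv2.imread('pics/scene0.png')
cv2.imwrite('pics/c3.png',cv2.resize(a[225:315,280:400],None,fx=6,fy=6,interpolation=2))
cv2.imwrite('pics/c4.png',cv2.resize(a[135:215,215:295],None,fx=7,fy=7,interpolation=2))
E
```

```text
== scene
ring px 40 ((351.8922424316406, 235.17990112304688), (10.130102157592773, 29.410757064819336), 53.345184326171875) mean [0.57226323 0.00592712 0.02113918]
world [0.55434738 0.00941031 0.02578246]
pan (array([578.6, -19.3]), array([185.9, 155.9]), 69.1) 0.024469452175455486
lens
[0.50078769 0.34182975 0.01013798]
991 (array([458.5, 306.4]), array([204.3,  80.2]), 37.8) 0.010554070597521337
handle 208 (array([404.2, 290.5]), array([100.6,  23.4]), 27.2) 0.019101813336115936
rim circ ((498.2390441894531, 339.15899658203125), 51.54381561279297) (array([498.7, 345.3]), array([81.1, 98.2]), 86.6)
lamp c [ 0.57825065 -0.31217026  0.09896246]
0.011 372 (array([ 557.8, -337.5]), array([ 78.2, 110.9]), 16.0) 0.02325557986863508 0.030948222537123926
0.03 863 (array([ 558.8, -336.2]), array([56.8, 90.1]), 18.3) 0.0892464268345683 0.11986851819368671
0.085 481 (array([ 559. , -335.8]), array([54.1, 86.3]), 15.7) 0.11172659805631546 0.12785108985204585
0.14 159 (array([ 555.9, -337.5]), array([21. , 87.3]), 12.2) 0.15776752870220367 0.1635008609616595
stop 64 [[0.771, 0.009, 0.113], [0.77
[... 907 characters left out ...]
array([79.1, 76.9]), 72.3)
lamp c [ 0.54268652 -0.33512471  0.12164496]
0.011 193 (array([ 541.6, -315.6]), array([ 92.8, 171.8]), 27.8) 0.02402220410214384 0.03094778352844285
0.03 269 (array([ 554.7, -339.1]), array([51.9, 87.4]), 14.6) 0.11461326541954464 0.11998605396885975
0.085 305 (array([ 554.8, -339.2]), array([51.9, 87.3]), 14.6) 0.11675464336528041 0.12639903123015284
0.14 131 (array([ 519.5, -312.2]), array([ 55.1, 162.9]), 50.3) 0.16076625777131448 0.16925043329005196
stop 35 [[0.774, 0.034, 0.111], [0.774, 0.007, 0.115], [0.771, 0.024, 0.113], [0.771, 0.011, 0.111], [0.768, 0.03, 0.11], [0.767, 0.017, 0.114], [0.802, 0.011, -0.006], [0.762, 0.023, 0.117], [0.765, 0.011, 0.108]]
```

View pics/c3.png

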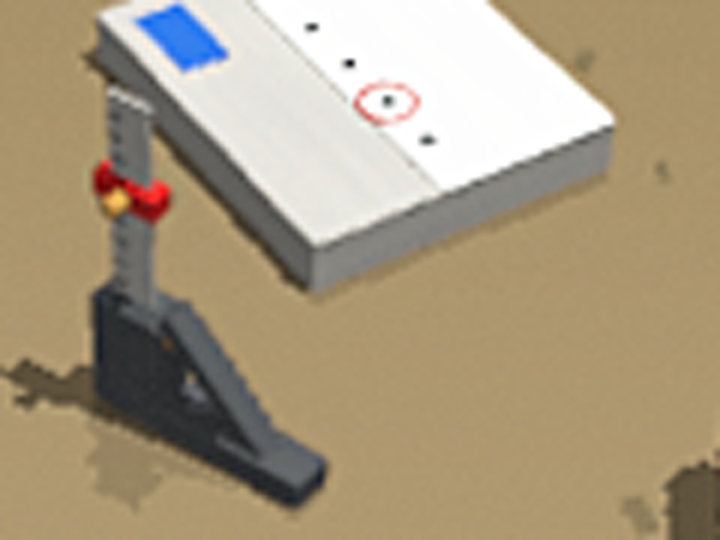

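```bash
cat >> h.py <<'E'
def ray(name,u,v):
    c=manip.camera_info(name); f=200/np.tan(np.radians(c['fovy'])/2); T=np.array(c['cam_to_world'])
    return T[:3,3],T[:3,:3]@np.array([(u-c['cx'])/f,(v-c['cy'])/f,1])
def atz(name,u,v,z):
    o,d=ray(name,u,v); return (o+d*(z-o[2])/d[2])
E
python3 - <<'E'
from h import *
print('rivet',atz('scene',344.2,241.5,.026),atz('top',306.8,204.8,.026))
W=np.load('pics/scene0W.npy')
im=cv2.imread('pics/scene0.png').astype(int);b,g,r=[im[...,i] for i in range(3)]
m=np.zeros(r.shape,bool); m[248:268,290:315]=1; m&=(r>1.6*g)&(r>80)&(W[...,2]>.08)
P=W[m]; print('stop med',np.median(P,0),np.percentile(P,[5,95],axis=0))
vv,uu=np.nonzero(m); print(uu.min(),uu.max(),vv.min(),vv.max(),uu.mean(),vv.mean())
for u in range(uu.min(),uu.max()+1):
    k=vv[uu==u]; o,d=ray('scene',u,k.mean()); t=(.772-o[0])/d[0]; 
    zz=[]
    for v in (k.min()-.5,k.max()+.5):
        o,d=ray('scene',u,v); zz.append(round((o+d*(.772-o[0])/d[0])[2],4))
    print(u,k.min(),k.max(),zz)
# blade
m=(W[...,0]>.74)&(W[...,0]<.8)&(abs(W[...,1]-.02)<.04)&(W[...,2]>.06)&(r<1.3*g); P=W[m];print('blade',len(P),np.median(P,0),P[:,2].max())
# lens rim per-camera
for n in('scene','top'):
    W=np.load(f'pics/{n}0W.npy'); im=cv2.imread(f'pics/{n}0.png').astype(int);g=im[...,1]
    A=np.array([.503,.341])
    q=W[(np.hypot(W[...,0]-.405,W[...,1]-.291)<.075)&(W[...,2]>.012)&(g<130)]
    if len(q)>20: print(n,'handle',len(q),cv2.minAreaRect((q[:,:2]*1000).astype(np.float32)))
    # rim by height
    q=W[(np.hypot(W[...,0]-.503,W[...,1]-.341)<.05)&(W[...,2]>.006)]; print('disc',len(q),cv2.minAreaRect((q[:,:2]*1000).astype(np.float32)))
    # rim by darkness, ellipse -> plane z=.012
    mk=(np.hypot(W[...,0]-.503,W[...,1]-.341)<.049)&(g<60); mk=mk.astype(np.uint8)
    cs,_=cv2.findContours(mk,0,1); c=max(cs,key=cv2.contourArea); (e0,e1,_)=cv2.fitEllipse(c); print(e0,e1,atz(n,*e0,.010))
E
```

```text
rivet [0.58867769 0.00918694 0.026     ] [0.58912719 0.00645195 0.026     ]
stop med [0.77472495 0.02755965 0.11030518] [[0.76883481 0.01001458 0.10267551]
 [0.77777399 0.03590486 0.11339219]]
296 307 252 261 301.8333333333333 256.8
296 253 257 [np.float64(0.111), np.float64(0.0961)]
297 252 257 [np.float64(0.1155), np.float64(0.0977)]
298 252 256 [np.float64(0.117), np.float64(0.1023)]
299 254 256 [np.float64(0.1127), np.float64(0.1038)]
300 255 256 [np.float64(0.1113), np.float64(0.1054)]
301 255 259 [np.float64(0.1128), np.float64(0.098)]
302 255 260 [np.float64(0.1143), np.float64(0.0966)]
303 256 260 [np.float64(0.1129), np.float64(0.0982)]
304 256 261 [np.float64(0.1145), np.float64(0.0968)]
305 255 261 [np.float64(0.1189), np.float64(0.0984)]
306 256 261 [np.float64(0.1175), np.float64(0.0999)]
307 256 260 [np.float64(0.119), np.float64(0.1044)]
blade 189 [0.77216883 0.02214963 0.10898604] 0.15098387630837207
scene handle 214 ((415.33203125, 296.6207275390625), (125.982421875, 23.757911682128906), 27.10287857055664)
disc 695 ((506.4611511230469, 344.5700378417969), (81.32621002197266, 84.72655487060547), 72.10963439941406)
(480.7389221191406, 285.7887268066406) (25.708045959472656, 36.57187271118164) [0.50983854 0.34509004 0.01      ]
top handle 201 ((422.26251220703125, 277.5816650390625), (127.66751098632812, 65.66737365722656), 27.088926315307617)
disc 421 ((504.1915283203125, 342.1357116699219), (88.19587707519531, 87.77035522460938), 75.06015014648438)
(2.5537567138671875, 261.3518371582031) (85.27339935302734, 440.8798828125) [0.37050417 1.03854559 0.01      ]
```

View pics/c4.png

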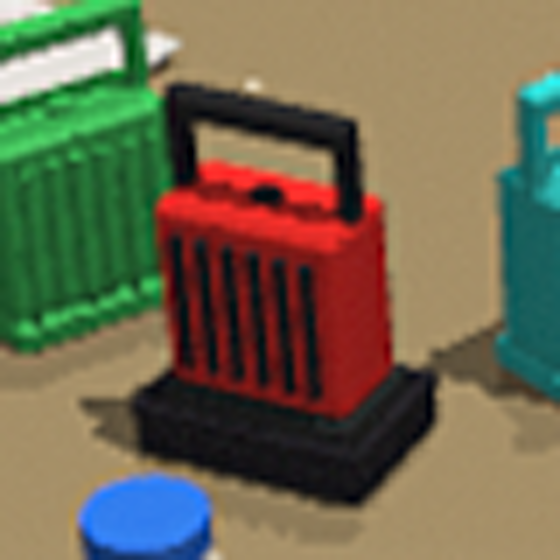

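```bash
cat >> h.py <<'E'
def inc(p,tooly=None):
    s=manip.observe(); R=s['orientation']; d=R.T@(np.array(p)-s['eef_pos'])*1000
    yaw=np.degrees(np.arctan2(R[1,1],R[0,1])); out=[f'q6 {s["joint_positions"][5]:.2f} q1 {s["joint_positions"][0]:.2f} yaw {yaw:.1f} tcp',s['eef_pos'].round(4),'inc mm',d.round(1)]
    if tooly is not None: out+=['turn',round(np.radians(yaw-tooly),3)]
    print(*out)
E
python3 - <<'E'
from h import *
for nm,f in(('green',lambda b,g,r:(g>1.5*r)&(g>1.4*b)),('turq',lambda b,g,r:(g>1.6*r)&(b>1.4*r))):
  for n in('scene','top'):
    W=np.load(f'pics/{n}0W.npy'); im=cv2.imread(f'pics/{n}0.png').astype(int); m=f(*[im[...,i] for i in range(3)])&(W[...,2]>.02)&(abs(W[...,1]+.35)<.15)&(W[...,0]>.3)
    q=W[m]; print(nm,n,len(q),cv2.minAreaRect((q[:,:2]*1000).astype(np.float32)),q[:,2].max())
for n in('scene','top'):
    W=np.load(f'pics/{n}0W.npy'); im=cv2.imread(f'pics/{n}0.png').astype(int); b,g,r=[im[...,i] for i in range(3)]
    m=(b>2*r)&(abs(W[...,0]-.65)<.08)&(abs(W[...,1]+.28)<.1); print('jar',np.median(W[m],0))
inc([.556,-.338,.230],15)
E
```

```text
green scene 899 ((532.869873046875, -439.3587646484375), (90.9497299194336, 126.51435852050781), 3.9334919452667236) 0.15819333139393765
green top 494 ((528.9848022460938, -478.01202392578125), (42.64275360107422, 88.15679931640625), 89.88056182861328) 0.1531481905482439
turq scene 1879 ((541.631591796875, -372.9012145996094), (256.2303466796875, 345.0312194824219), 87.99185943603516) 0.15819333139393765
turq top 626 ((538.8405151367188, -368.25567626953125), (234.0025634765625, 340.711669921875), 87.71675109863281) 0.15337733204296367
jar [ 0.68873467 -0.27687821  0.06357479]
jar [ 0.68981257 -0.27828401  0.06523179]
q6 -0.13 q1 1.20 yaw 76.3 tcp [0.1482 0.6066 0.2215] inc mm [-620.4 -820.7   -7.1] turn 1.069
```

Call:
{"op": "drive_tool", "data": {
  "increments": [
    {"x": -30, "y": -40, "z": -8, "turn": 0.05, "grip": 50},
    {"x": -620, "y": -820, "z": -8, "turn": 1.07, "grip": 50},
    {"x": -620, "y": -820, "z": -8, "turn": 1.07, "grip": 50},
    {"x": -620, "y": -820, "z": -8, "turn": 1.07, "grip": 50},
    {"x": -620, "y": -820, "z": -8, "turn": 1.07, "grip": 50},
    {"x": -620, "y": -820, "z": -8, "turn": 1.07, "grip": 50},
    {"x": -620, "y": -820, "z": -8, "turn": 1.07, "grip": 50},
    {"x": -620, "y": -820, "z": -8, "turn": 1.07, "grip": 50},
    {"x": -620, "y": -820, "z": -8, "turn": 1.07, "grip": 50},
    {"x": -620, "y": -820, "z": -8, "turn": 1.07, "grip": 50},
    {"x": -620, "y": -820, "z": -8, "turn": 1.07, "grip": 50},
    {"x": -620, "y": -820, "z": -8, "turn": 1.07, "grip": 50}
  ]
}}

```text
time: 1.3
eef_pos: [0.3862, 0.0548, 0.2305]
orientation: [[-0.258, 0.966, 0.001], [0.966, 0.258, 0.0], [-0.0, 0.001, -1.0]]
force: [1.8, -0.1, 0.2]
gripper_width: 0.05
```

```bash
python3 -c "
from h import *
inc([.556,-.338,.230],15); print(manip.observe()['time'])"
```

```text
q6 -0.32 q1 -0.06 yaw 14.9 tcp [0.3862 0.0548 0.2305] inc mm [-423.3   62.8    0.6] turn -0.001
1.3
```

Call:
{"op": "drive_tool", "data": {
  "increments": [
    {"x": -423, "y": 63, "z": 0},
    {"x": -423, "y": 63, "z": 0},
    {"x": -423, "y": 63, "z": 0},
    {"x": -423, "y": 63, "z": 0},
    {"x": -423, "y": 63, "z": 0},
    {"x": -423, "y": 63, "z": 0},
    {"x": -423, "y": 63, "z": 0},
    {"x": -423, "y": 63, "z": 0},
    {"x": -423, "y": 63, "z": 0},
    {"x": -423, "y": 63, "z": 0},
    {"x": -423, "y": 63, "z": 0},
    {"x": -423, "y": 63, "z": 0}
  ]
}}

```text
validation failed for argument at $.in...
```

```bash
python3 -c "
from h import *
cap('scene','s1'); im,d=cap('top','t1')
a=cv2.imread('pics/s1.png'); cv2.imwrite('pics/c5.png',cv2.resize(a[80:240,180:340],None,fx=3.6,fy=3.6,interpolation=2))
inc([.556,-.338,.136],15); print(manip.observe()['time'])"
```

```text
q6 -0.32 q1 -0.07 yaw 14.4 tcp [0.3874 0.0513 0.2305] inc mm [-418.8   66.2   95.4] turn -0.01
1.4
```

View pics/c5.png

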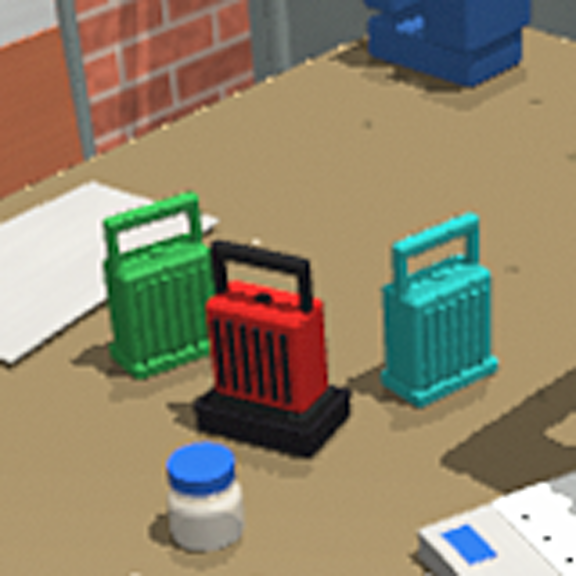

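The move was refused, apparently because every row needs all its fields. The lamp stands untouched in its dock (crop 262,350).

Call:
{"op": "drive_tool", "data": {
  "increments": [
    {"x": -419, "y": 66, "z": 0, "turn": -0.01, "grip": 50},
    {"x": -419, "y": 66, "z": 0, "turn": -0.01, "grip": 50},
    {"x": -419, "y": 66, "z": 0, "turn": -0.01, "grip": 50},
    {"x": -419, "y": 66, "z": 0, "turn": -0.01, "grip": 50},
    {"x": -419, "y": 66, "z": 0, "turn": -0.01, "grip": 50},
    {"x": -419, "y": 66, "z": 0, "turn": -0.01, "grip": 50},
    {"x": -419, "y": 66, "z": 0, "turn": -0.01, "grip": 50},
    {"x": -419, "y": 66, "z": 0, "turn": -0.01, "grip": 50},
    {"x": -419, "y": 66, "z": 0, "turn": -0.01, "grip": 50},
    {"x": -419, "y": 66, "z": 0, "turn": -0.01, "grip": 50},
    {"x": -419, "y": 66, "z": 0, "turn": -0.01, "grip": 50},
    {"x": -419, "y": 66, "z": 0, "turn": -0.01, "grip": 50}
  ]
}}

```text
time: 2.6
eef_pos: [0.5577, -0.3293, 0.2302]
orientation: [[-0.269, 0.963, -0.001], [0.963, 0.269, 0.001], [0.001, -0.0, -1.0]]
force: [-0.1, -0.1, 0.4]
gripper_width: 0.0497
```

```bash
python3 -c "
from h import *
cap('scene','s2'); im,d=cap('top','t2')
a=cv2.imread('pics/s2.png'); cv2.imwrite('pics/c6.png',cv2.resize(a[60:220,180:340],None,fx=3.6,fy=3.6,interpolation=2))
a=cv2.imread('pics/t2.png'); cv2.imwrite('pics/c7.png',cv2.resize(a[135:285,335:485],None,fx=3.6,fy=3.6,interpolation=2))
inc([.556,-.338,.136],15); print(manip.observe()['time'])"
```

```text
q6 -0.93 q1 -0.66 yaw 15.6 tcp [ 0.5579 -0.3294  0.2308] inc mm [-7.7 -4.1 94.8] turn 0.011
2.7
```

View pics/c6.png

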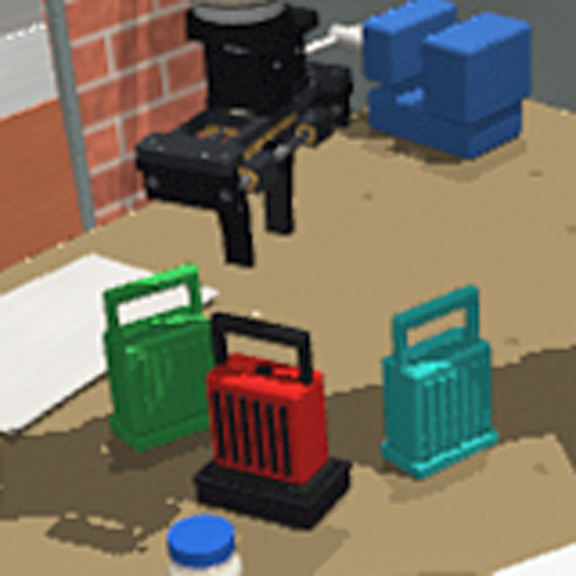

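The open fingers (crop 235-290, 250) hang squarely over the bar, spanning it front to back. I'll descend and close.

Call:
{"op": "drive_tool", "data": {
  "increments": [
    {"x": -8, "y": -4, "z": 0, "turn": 0.01, "grip": 50},
    {"x": -8, "y": -4, "z": 15, "turn": 0.01, "grip": 50},
    {"x": -8, "y": -4, "z": 35, "turn": 0.01, "grip": 50},
    {"x": -8, "y": -4, "z": 55, "turn": 0.01, "grip": 50},
    {"x": -8, "y": -4, "z": 75, "turn": 0.01, "grip": 50},
    {"x": -8, "y": -4, "z": 88, "turn": 0.01, "grip": 50},
    {"x": -8, "y": -4, "z": 95, "turn": 0.01, "grip": 50},
    {"x": -8, "y": -4, "z": 95, "turn": 0.01, "grip": 50},
    {"x": -8, "y": -4, "z": 95, "turn": 0.01, "grip": 50}
  ]
}}

```text
time: 3.6
eef_pos: [0.5565, -0.3401, 0.1362]
orientation: [[-0.258, 0.966, 0.001], [0.966, 0.258, -0.001], [-0.001, 0.001, -1.0]]
force: [0.7, 0.7, 0.2]
gripper_width: 0.0499
```

```bash
python3 -c "
from h import *
cap('scene','s3')
a=cv2.imread('pics/s3.png'); cv2.imwrite('pics/c8.png',cv2.resize(a[100:220,200:320],None,fx=4.8,fy=4.8,interpolation=2))
inc([.556,-.338,.136],15); print(manip.observe()['force'])"
```

```text
q6 -0.93 q1 -0.67 yaw 15.0 tcp [ 0.5568 -0.3402  0.1367] inc mm [ 2.3 -0.2  0.7] turn -0.001
[0.8237341  0.25176169 0.15493125]
```

View pics/c8.png

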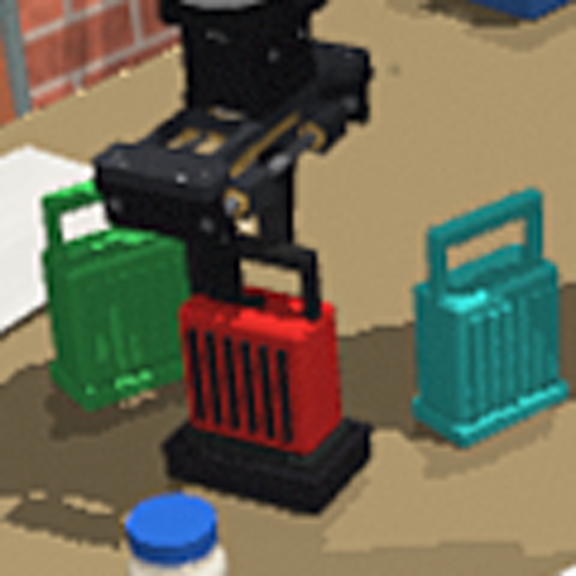

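The fingers straddle the bar, between the posts (crop 213,250), with no contact force. I'll close and lift slowly.

Call:
{"op": "drive_tool", "data": {
  "increments": [
    {"x": 2, "y": 0, "z": 0, "turn": 0, "grip": 30},
    {"x": 2, "y": 0, "z": 0, "turn": 0, "grip": 5},
    {"x": 2, "y": 0, "z": 0, "turn": 0, "grip": 0},
    {"x": 2, "y": 0, "z": 0, "turn": 0, "grip": 0},
    {"x": 2, "y": 0, "z": 0, "turn": 0, "grip": 0},
    {"x": 2, "y": 0, "z": 0, "turn": 0, "grip": 0},
    {"x": 2, "y": 0, "z": 0, "turn": 0, "grip": 0},
    {"x": 2, "y": 0, "z": -3, "turn": 0, "grip": 0},
    {"x": 2, "y": 0, "z": -8, "turn": 0, "grip": 0},
    {"x": 2, "y": 0, "z": -15, "turn": 0, "grip": 0}
  ],
  "force": 40
}}

```text
time: 4.65
eef_pos: [0.5551, -0.3374, 0.1499]
orientation: [[-0.258, 0.966, -0.001], [0.966, 0.258, 0.001], [0.002, -0.001, -1.0]]
force: [-0.1, -0.5, -2.6]
gripper_width: 0.0136
```

Call:
{"op": "drive_tool", "data": {
  "increments": [
    {"x": 0, "y": 0, "z": -15, "turn": 0, "grip": 0},
    {"x": 0, "y": 0, "z": -35, "turn": 0, "grip": 0},
    {"x": 0, "y": 0, "z": -60, "turn": 0, "grip": 0},
    {"x": 0, "y": 0, "z": -85, "turn": 0, "grip": 0},
    {"x": 0, "y": 0, "z": -110, "turn": 0, "grip": 0},
    {"x": 0, "y": 0, "z": -130, "turn": 0, "grip": 0},
    {"x": 0, "y": 0, "z": -145, "turn": 0, "grip": 0},
    {"x": 0, "y": 0, "z": -150, "turn": 0, "grip": 0},
    {"x": 0, "y": 0, "z": -150, "turn": 0, "grip": 0}
  ]
}}

```text
time: 5.55
eef_pos: [0.5559, -0.338, 0.3015]
orientation: [[-0.258, 0.966, 0.001], [0.966, 0.258, -0.001], [-0.001, 0.001, -1.0]]
force: [-0.3, -0.4, -4.1]
gripper_width: 0.0132
```

```bash
python3 -c "
from h import *
cap('scene','s4')
a=cv2.imread('pics/s4.png'); cv2.imwrite('pics/c9.png',cv2.resize(a[40:220,180:360],None,fx=3.2,fy=3.2,interpolation=2))
inc([.530,-.148,.310],-110.6);print(manip.observe()['force'])"
```

```text
q6 -0.93 q1 -0.67 yaw 15.0 tcp [ 0.5555 -0.3377  0.3001] inc mm [189.8  24.3  -9.8] turn 2.191
[ 0.84964546  0.20404081 -3.59663617]
```

View pics/c9.png

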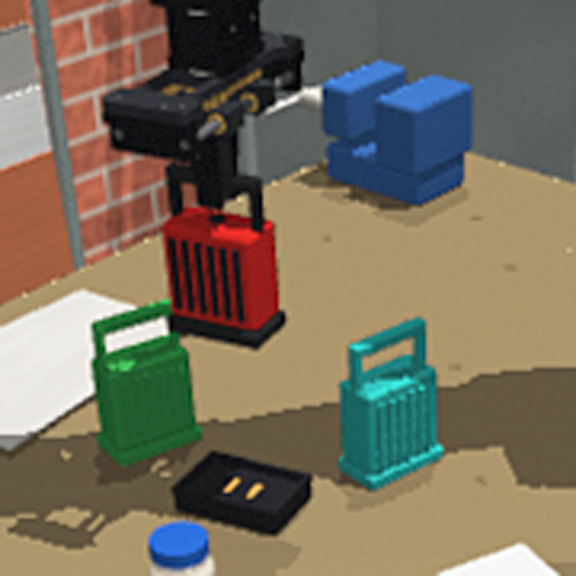

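The lamp hangs upright over the empty dock (crop 225,270; dock 243,490). I'll carry it to the pan's -y end and turn the light towards the rivet.

Call:
{"op": "drive_tool", "data": {
  "increments": [
    {"x": 5, "y": 1, "z": 0, "turn": 0.06, "grip": 0},
    {"x": 15, "y": 2, "z": 0, "turn": 0.18, "grip": 0},
    {"x": 28, "y": 4, "z": 0, "turn": 0.3, "grip": 0},
    {"x": 42, "y": 6, "z": 0, "turn": 0.42, "grip": 0},
    {"x": 56, "y": 8, "z": 0, "turn": 0.54, "grip": 0},
    {"x": 70, "y": 10, "z": 0, "turn": 0.66, "grip": 0},
    {"x": 84, "y": 12, "z": 0, "turn": 0.78, "grip": 0},
    {"x": 98, "y": 14, "z": 0, "turn": 0.9, "grip": 0},
    {"x": 112, "y": 16, "z": 0, "turn": 1.02, "grip": 0},
    {"x": 126, "y": 18, "z": 0, "turn": 1.14, "grip": 0},
    {"x": 138, "y": 20, "z": 0, "turn": 1.24, "grip": 0},
    {"x": 146, "y": 21, "z": 0, "turn": 1.3, "grip": 0}
  ]
}}

```text
time: 6.8
eef_pos: [0.5375, -0.1901, 0.2986]
orientation: [[0.863, 0.504, -0.003], [0.504, -0.863, 0.002], [-0.001, -0.003, -1.0]]
force: [-0.2, 0.9, -2.9]
gripper_width: 0.0132
```

```bash
python3 -c "
from h import *
inc([.530,-.148,.300],-110.6);s=manip.observe();print(s['force'],s['time'])"
```

```text
q6 0.56 q1 -0.48 yaw -59.7 tcp [ 0.5375 -0.1901  0.2986] inc mm [ 14.8 -40.1  -1.3] turn 0.888
[-0.18235527  0.89035326 -2.93702587] 6.8
```

Call:
{"op": "drive_tool", "data": {
  "increments": [
    {"x": 2, "y": -5, "z": 0, "turn": 0.1, "grip": 0},
    {"x": 4, "y": -11, "z": 0, "turn": 0.22, "grip": 0},
    {"x": 6, "y": -16, "z": 0, "turn": 0.34, "grip": 0},
    {"x": 8, "y": -22, "z": 0, "turn": 0.46, "grip": 0},
    {"x": 10, "y": -28, "z": 0, "turn": 0.58, "grip": 0},
    {"x": 12, "y": -34, "z": 0, "turn": 0.7, "grip": 0},
    {"x": 14, "y": -38, "z": 0, "turn": 0.8, "grip": 0},
    {"x": 15, "y": -40, "z": 0, "turn": 0.87, "grip": 0},
    {"x": 15, "y": -40, "z": 0, "turn": 0.87, "grip": 0},
    {"x": 15, "y": -40, "z": 0, "turn": 0.87, "grip": 0}
  ]
}}

```text
time: 7.8
eef_pos: [0.5304, -0.1491, 0.2993]
orientation: [[0.944, -0.33, -0.002], [-0.33, -0.944, 0.001], [-0.002, -0.0, -1.0]]
force: [-0.2, 0.3, -3.8]
gripper_width: 0.0133
```

```bash
python3 -c "
from h import *
cap('scene','s5');cap('top','t5')
a=cv2.imread('pics/s5.png'); cv2.imwrite('pics/c10.png',cv2.resize(a[80:280,200:400],None,fx=2.9,fy=2.9,interpolation=2))
inc([.530,-.148,.130],-110.6);s=manip.observe();print(s['force'],s['time'])"
```

```text
q6 1.49 q1 -0.42 yaw -109.3 tcp [ 0.5306 -0.1493  0.2998] inc mm [ -0.8  -1.  169.8] turn 0.023
[-0.26668684 -0.70782366 -3.29763011] 7.9
```

View pics/c10.png

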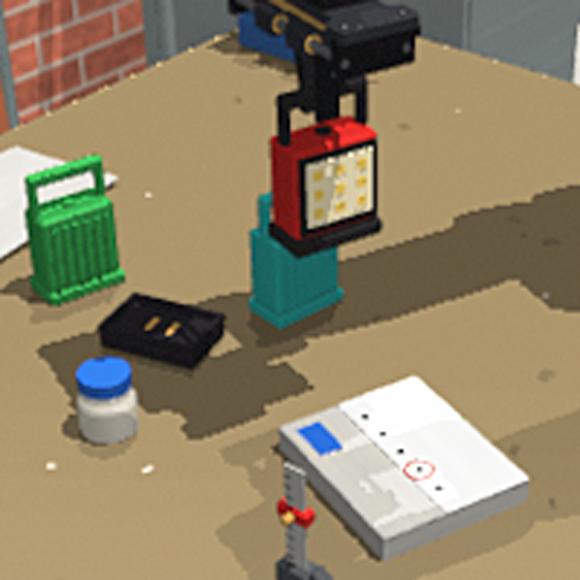

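View pics/t5.png

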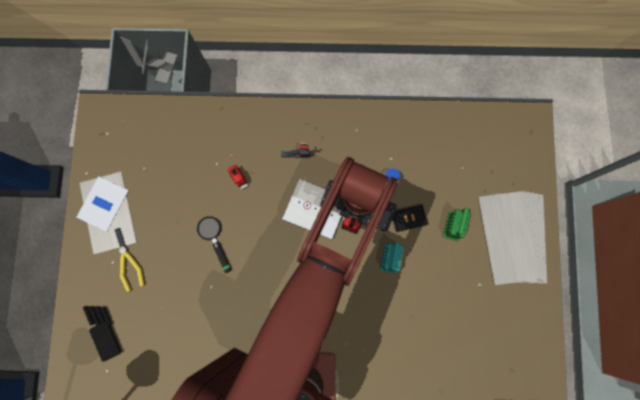

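The pale LED panel (crop 340,185) now faces the pan and its ring. I'll lower the lamp.

Call:
{"op": "drive_tool", "data": {
  "increments": [
    {"x": 0, "y": -1, "z": 10, "turn": 0.02, "grip": 0},
    {"x": 0, "y": -1, "z": 30, "turn": 0.02, "grip": 0},
    {"x": 0, "y": -1, "z": 55, "turn": 0.02, "grip": 0},
    {"x": 0, "y": -1, "z": 80, "turn": 0.02, "grip": 0},
    {"x": 0, "y": -1, "z": 105, "turn": 0.02, "grip": 0},
    {"x": 0, "y": -1, "z": 130, "turn": 0.02, "grip": 0},
    {"x": 0, "y": -1, "z": 150, "turn": 0.02, "grip": 0},
    {"x": 0, "y": -1, "z": 163, "turn": 0.02, "grip": 0},
    {"x": 0, "y": -1, "z": 170, "turn": 0.02, "grip": 0},
    {"x": 0, "y": -1, "z": 174, "turn": 0.02, "grip": 0},
    {"x": 0, "y": -1, "z": 175, "turn": 0.02, "grip": 0},
    {"x": 0, "y": -1, "z": 175, "turn": 0.02, "grip": 0}
  ]
}}

```text
time: 9.1
eef_pos: [0.5318, -0.1486, 0.1263]
orientation: [[0.937, -0.351, 0.001], [-0.351, -0.937, -0.001], [0.002, 0.0, -1.0]]
force: [-0.2, -0.1, -4.3]
gripper_width: 0.0136
```

Call:
{"op": "drive_tool", "data": {
  "increments": [
    {"x": 0, "y": 0, "z": 1.5, "turn": 0, "grip": 0},
    {"x": 0, "y": 0, "z": 3, "turn": 0, "grip": 0},
    {"x": 0, "y": 0, "z": 4, "turn": 0, "grip": 0},
    {"x": 0, "y": 0, "z": 5, "turn": 0, "grip": 0},
    {"x": 0, "y": 0, "z": 5, "turn": 0, "grip": 0}
  ]
}}

```text
time: 9.6
eef_pos: [0.5311, -0.1483, 0.1203]
orientation: [[0.937, -0.351, -0.0], [-0.351, -0.937, 0.0], [-0.0, -0.0, -1.0]]
force: [-0.5, 0.4, -3.4]
gripper_width: 0.0133
```

Call:
{"op": "drive_tool", "data": {
  "increments": [
    {"x": 0, "y": 0, "z": 1, "turn": 0, "grip": 0},
    {"x": 0, "y": 0, "z": 2, "turn": 0, "grip": 0},
    {"x": 0, "y": 0, "z": 2, "turn": 0, "grip": 0}
  ]
}}

```text
time: 9.9
eef_pos: [0.5311, -0.1483, 0.1183]
orientation: [[0.937, -0.351, -0.0], [-0.351, -0.937, 0.0], [-0.0, -0.0, -1.0]]
force: [0.7, 0.7, -3.3]
gripper_width: 0.0134
```

```bash
python3 -c "
from h import *
im,d=cap('scene','s6')
cv2.imwrite('pics/c11.png',cv2.resize(im[130:290,220:380],None,fx=3.6,fy=3.6,interpolation=2))
W=cloud('scene',d);b,g,r=[im[...,i].astype(int) for i in range(3)]
m=(np.hypot(W[...,0]-.531,W[...,1]+.148)<.07)&(W[...,2]>.095)&(r>1.8*g); print(len(W[m]),np.percentile(W[m][:,2],[50,90,97]))
print(manip.observe()['force'])"
```

```text
2766 [0.45434696 0.50786334 0.51826069]
[ 0.66717911  0.09019919 -4.37139816]
```

View pics/c11.png

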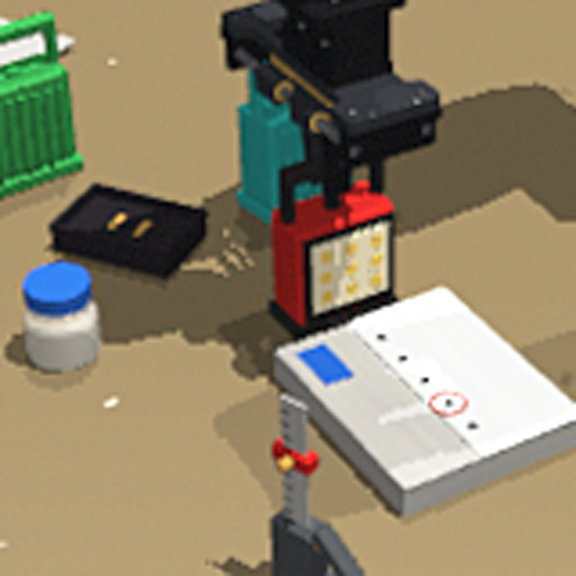

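Still carrying its weight (force -4 N), it is about to touch. I'll go down in 1 mm rows until the load comes off.

Call:
{"op": "drive_tool", "data": {
  "increments": [
    {"x": 0, "y": 0, "z": 1, "turn": 0, "grip": 0},
    {"x": 0, "y": 0, "z": 1, "turn": 0, "grip": 0}
  ]
}}

```text
time: 10.15
eef_pos: [0.5313, -0.1483, 0.1175]
orientation: [[0.937, -0.351, 0.0], [-0.351, -0.937, -0.0], [0.0, 0.0, -1.0]]
force: [-0.7, -0.6, -2.6]
gripper_width: 0.0133
```

Call:
{"op": "drive_tool", "data": {
  "increments": [
    {"x": 0, "y": 0, "z": 1, "turn": 0, "grip": 0},
    {"x": 0, "y": 0, "z": 1, "turn": 0, "grip": 0}
  ]
}}

```text
time: 10.35
eef_pos: [0.5317, -0.1483, 0.1174]
orientation: [[0.937, -0.351, 0.001], [-0.351, -0.937, -0.0], [0.001, -0.0, -1.0]]
force: [-1.6, 1.3, 3.1]
gripper_width: 0.0136
```

Contact: the force has gone from -3 to +3 N. Releasing and lifting clear.

Call:
{"op": "drive_tool", "data": {
  "increments": [
    {"x": 0, "y": 0, "z": 0, "turn": 0, "grip": 20},
    {"x": 0, "y": 0, "z": 0, "turn": 0, "grip": 30},
    {"x": 0, "y": 0, "z": 0, "turn": 0, "grip": 45},
    {"x": 0, "y": 0, "z": 0, "turn": 0, "grip": 45},
    {"x": 0, "y": 0, "z": -10, "turn": 0, "grip": 45},
    {"x": 0, "y": 0, "z": -35, "turn": 0, "grip": 45},
    {"x": 0, "y": 0, "z": -70, "turn": 0, "grip": 45},
    {"x": 0, "y": 0, "z": -100, "turn": 0, "grip": 50},
    {"x": 0, "y": 0, "z": -120, "turn": 0, "grip": 50},
    {"x": 0, "y": 0, "z": -130, "turn": 0, "grip": 50},
    {"x": 0, "y": 0, "z": -130, "turn": 0, "grip": 50}
  ]
}}

```text
time: 11.45
eef_pos: [0.5321, -0.1487, 0.2485]
orientation: [[0.937, -0.351, 0.003], [-0.351, -0.937, -0.001], [0.003, 0.0, -1.0]]
force: [0.2, 0.2, -0.3]
gripper_width: 0.0502
```

```bash
python3 -c "
from h import *
im,d=cap('scene','s7')
cv2.imwrite('pics/c12.png',cv2.resize(im[110:310,220:420],None,fx=2.9,fy=2.9,interpolation=2))
W=cloud('scene',d);b,g,r=[im[...,i].astype(int) for i in range(3)]
near=(np.hypot(W[...,0]-.531,W[...,1]+.148)<.075)
m=near&(W[...,2]>.03)&(W[...,2]<.13)&((r>1.8*g)); q=W[m]; print(len(q),cv2.minAreaRect((q[:,:2]*1000).astype(np.float32)),np.percentile(q[:,2],[50,97]))
m=near&(W[...,2]>.03)&(W[...,2]<.16); q=W[m]; print(len(q),cv2.minAreaRect((q[:,:2]*1000).astype(np.float32)),np.percentile(q[:,2],[50,99]))
for nm in ('handle',):
  c=np.array([.503,.341]); a=np.radians(207.1); p=c+.085*np.array([np.cos(a),np.sin(a)]); print('grip',p); inc([*p,.08],207.1-90)
  inc([*p,.08],207.1+90)
print(manip.observe()['force'])"
```

```text
478 ((531.6282958984375, -142.39459228515625), (48.6438102722168, 88.08663177490234), 71.1678466796875) [0.09591075 0.10235037]
1212 ((532.2987670898438, -140.00180053710938), (55.12627410888672, 88.2240982055664), 69.07328796386719) [0.08961093 0.14384675]
grip [0.42733191 0.30227868]
q6 1.51 q1 -0.42 yaw -110.5 tcp [ 0.5313 -0.1484  0.2468] inc mm [-255.5 -385.6  166.5] turn -3.973
q6 1.51 q1 -0.42 yaw -110.5 tcp [ 0.5313 -0.1484  0.2468] inc mm [-255.5 -385.6  166.5] turn -7.114
[-0.2175921  -0.48955529 -0.95913795]
```

View pics/c12.png

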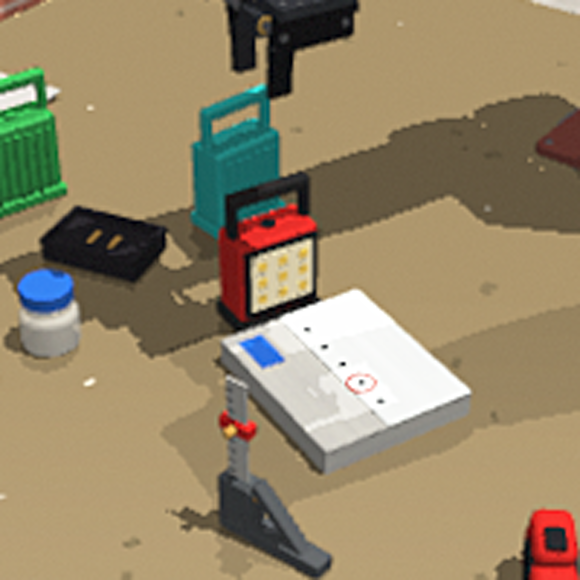

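The lamp stands free and upright on the bench (crop 268,260), its top at 0.144 m, the light towards the ring, and about 0.165 m from the rivet. Now the lens.

Call:
{"op": "drive_tool", "data": {
  "increments": [
    {"x": -15, "y": -25, "z": 0, "turn": -0.05, "grip": 60},
    {"x": -255, "y": -385, "z": 0, "turn": -0.83, "grip": 60},
    {"x": -255, "y": -385, "z": 0, "turn": -0.83, "grip": 60},
    {"x": -255, "y": -385, "z": 0, "turn": -0.83, "grip": 60},
    {"x": -255, "y": -385, "z": 0, "turn": -0.83, "grip": 60},
    {"x": -255, "y": -385, "z": 0, "turn": -0.83, "grip": 60},
    {"x": -255, "y": -385, "z": 0, "turn": -0.83, "grip": 60},
    {"x": -255, "y": -385, "z": 0, "turn": -0.83, "grip": 60},
    {"x": -255, "y": -385, "z": 0, "turn": -0.83, "grip": 60},
    {"x": -255, "y": -385, "z": 0, "turn": -0.83, "grip": 60},
    {"x": -255, "y": -385, "z": 0, "turn": -0.83, "grip": 60},
    {"x": -255, "y": -385, "z": 0, "turn": -0.83, "grip": 60}
  ]
}}

```text
time: 12.7
eef_pos: [0.4263, 0.3015, 0.2446]
orientation: [[0.89, 0.456, -0.003], [0.456, -0.89, -0.002], [-0.003, 0.001, -1.0]]
force: [-0.6, -0.2, -0.3]
gripper_width: 0.0603
```

```bash
python3 -c "
from h import *
inc([.427,.302,.08],-62.9);print(manip.observe()['time'])"
```

```text
q6 1.56 q1 0.46 yaw -62.9 tcp [0.4263 0.3015 0.2446] inc mm [  1.4  -0.2 164.6] turn 0.001
12.7
```

Call:
{"op": "drive_tool", "data": {
  "increments": [
    {"x": 1, "y": 0, "z": 15, "turn": 0, "grip": 60},
    {"x": 1, "y": 0, "z": 50, "turn": 0, "grip": 60},
    {"x": 1, "y": 0, "z": 90, "turn": 0, "grip": 60},
    {"x": 1, "y": 0, "z": 130, "turn": 0, "grip": 60},
    {"x": 1, "y": 0, "z": 165, "turn": 0, "grip": 60},
    {"x": 1, "y": 0, "z": 175, "turn": 0, "grip": 60},
    {"x": 1, "y": 0, "z": 175, "turn": 0, "grip": 60},
    {"x": 1, "y": 0, "z": 175, "turn": 0, "grip": 60}
  ]
}}

```text
time: 13.5
eef_pos: [0.4295, 0.3019, 0.0727]
orientation: [[0.891, 0.454, 0.002], [0.454, -0.891, 0.001], [0.002, 0.0, -1.0]]
force: [1.1, 1.0, 0.3]
gripper_width: 0.0601
```

```bash
python3 -c "
from h import *
im,d=cap('scene','s8')
cv2.imwrite('pics/c13.png',cv2.resize(im[170:310,410:550],None,fx=4,fy=4,interpolation=2))
inc([.427,.302,.004],-62.9);print(manip.observe()['time'])"
```

```text
q6 1.56 q1 0.46 yaw -63.0 tcp [0.4299 0.3024 0.0735] inc mm [-3.  -1.  69.5] turn -0.002
13.55
```

View pics/c13.png

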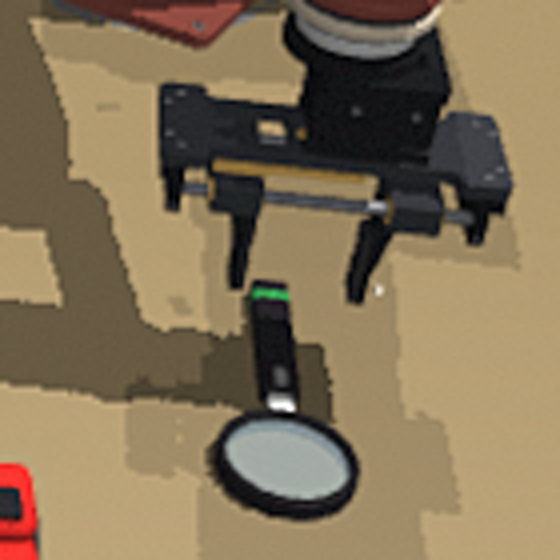

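The fingers straddle the handle's line (crop 240,285 and 358,298). I'll go down to 4 mm above the bench.

Call:
{"op": "drive_tool", "data": {
  "increments": [
    {"x": -2, "y": -1, "z": 15, "turn": 0, "grip": 60},
    {"x": -2, "y": -1, "z": 35, "turn": 0, "grip": 60},
    {"x": -2, "y": -1, "z": 52, "turn": 0, "grip": 60},
    {"x": -2, "y": -1, "z": 62, "turn": 0, "grip": 60},
    {"x": -2, "y": -1, "z": 67, "turn": 0, "grip": 60},
    {"x": -2, "y": -1, "z": 69, "turn": 0, "grip": 60},
    {"x": -2, "y": -1, "z": 69, "turn": 0, "grip": 60},
    {"x": -2, "y": -1, "z": 69, "turn": 0, "grip": 60}
  ]
}}

```text
time: 14.35
eef_pos: [0.4267, 0.3024, 0.0033]
orientation: [[0.891, 0.455, 0.001], [0.455, -0.891, 0.001], [0.001, 0.0, -1.0]]
force: [-0.4, -0.3, -0.6]
gripper_width: 0.0598
```

Call:
{"op": "drive_tool", "data": {
  "increments": [
    {"x": 0, "y": 0, "z": 0, "turn": 0, "grip": 40},
    {"x": 0, "y": 0, "z": 0, "turn": 0, "grip": 25},
    {"x": 0, "y": 0, "z": 0, "turn": 0, "grip": 15},
    {"x": 0, "y": 0, "z": 0, "turn": 0, "grip": 10},
    {"x": 0, "y": 0, "z": 0, "turn": 0, "grip": 10},
    {"x": 0, "y": 0, "z": 0, "turn": 0, "grip": 10},
    {"x": 0, "y": 0, "z": 0, "turn": 0, "grip": 10}
  ],
  "force": 35
}}

```text
time: 15.05
eef_pos: [0.426, 0.302, 0.0024]
orientation: [[0.891, 0.455, -0.0], [0.455, -0.891, -0.0], [-0.0, 0.0, -1.0]]
force: [-0.8, -0.6, -0.2]
gripper_width: 0.0236
```

```bash
python3 -c "
from h import *
im,d=cap('scene','s9')
cv2.imwrite('pics/c14.png',cv2.resize(im[190:310,430:550],None,fx=4.5,fy=4.5,interpolation=2))
inc([.427,.302,.004],-62.9);s=manip.observe();print(s['time'],s['gripper_width'],s['force'])"
```

```text
q6 1.56 q1 0.47 yaw -63.0 tcp [0.426  0.3021 0.0025] inc mm [ 0.9  0.5 -1.5] turn -0.001
15.1 0.023697138019989555 [ 0.44100759 -0.26135273 -0.20679684]
```

View pics/c14.png

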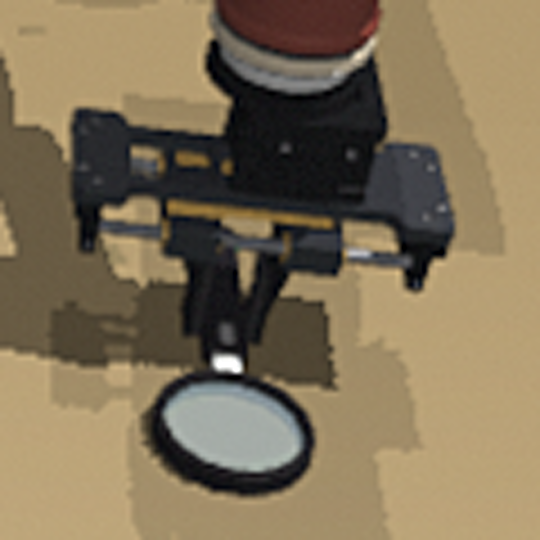

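Gripped at 23.7 mm, the handle's width, with the lens flat. Lifting.

Call:
{"op": "drive_tool", "data": {
  "increments": [
    {"x": 0, "y": 0, "z": -5, "turn": 0, "grip": 10},
    {"x": 0, "y": 0, "z": -15, "turn": 0, "grip": 10},
    {"x": 0, "y": 0, "z": -35, "turn": 0, "grip": 10},
    {"x": 0, "y": 0, "z": -60, "turn": 0, "grip": 10},
    {"x": 0, "y": 0, "z": -85, "turn": 0, "grip": 10},
    {"x": 0, "y": 0, "z": -110, "turn": 0, "grip": 10},
    {"x": 0, "y": 0, "z": -130, "turn": 0, "grip": 10},
    {"x": 0, "y": 0, "z": -143, "turn": 0, "grip": 10},
    {"x": 0, "y": 0, "z": -148, "turn": 0, "grip": 10},
    {"x": 0, "y": 0, "z": -148, "turn": 0, "grip": 10},
    {"x": 0, "y": 0, "z": -148, "turn": 0, "grip": 10}
  ]
}}

```text
time: 16.2
eef_pos: [0.4254, 0.3018, 0.1495]
orientation: [[0.891, 0.454, -0.002], [0.454, -0.891, -0.001], [-0.002, -0.0, -1.0]]
force: [0.4, 0.3, -2.5]
gripper_width: 0.0239
```

```bash
cat > lens.py <<'E'
from h import *
import sys
def lens(tag):
    s=manip.observe(); im,d=cap('scene',tag); W=cloud('scene',d); R=s['orientation']; t=s['eef_pos']
    L=(W-t)@R  # tool coords
    g=im.max(2)
    m=(abs(L[...,0]-.086)<.06)&(abs(L[...,1])<.055)&(abs(L[...,2])<.03)
    q=L[m]; dsk=q[q[:,0]>.048]
    print('disc tool',len(dsk),cv2.minAreaRect((dsk[:,:2]*1000).astype(np.float32)))
    A=np.c_[dsk[:,:2],np.ones(len(dsk))]; c=np.linalg.lstsq(A,dsk[:,2],rcond=None)[0]; print('plane tilt',c[:2],'z at 86mm mm',1000*(c[0]*.086+c[2]), 'sd',np.std(dsk[:,2]-A@c))
    rim=(m&(g<70)&(L[...,0]>.04)).astype(np.uint8); cs,_=cv2.findContours(rim,0,1); k=max(cs,key=cv2.contourArea); e=cv2.fitEllipse(cv2.convexHull(k)); print('ell',e)
    z=t[2]+.0045; c=atz('scene',*e[0],z+.0); print('centre world',c,'tool',(R.T@(c-t)*1000).round(1)); 
    h=m&(abs(L[...,1])<.03)&(L[...,0]<.05); print('tcp',t,'yaw',np.degrees(np.arctan2(R[1,1],R[0,1])),'w',s['gripper_width'],'f',s['force'],s['time'])
    return im
if __name__=='__main__': lens(sys.argv[1])
E
python3 lens.py s10; python3 -c "
from h import *
im=cv2.imread('pics/s10.png'); cv2.imwrite('pics/c15.png',cv2.resize(im[100:280,400:580],None,fx=3.2,fy=3.2,interpolation=2))
inc([.504,.008,.150],-90)"
```

```text
disc tool 870 ((90.63529968261719, -0.9749984741210938), (83.45877838134766, 80.70028686523438), 31.05309295654297)
plane tilt [0.03217027 0.00655928] z at 86mm mm -6.0828335517747 sd 0.003003655656769129
ell ((493.52587890625, 236.3692169189453), (26.258588790893555, 39.6927375793457), 105.40787506103516)
centre world [0.50535073 0.34469079 0.15395979] tool [90.8 -1.9 -4.7]
tcp [0.42536286 0.30176469 0.14945979] yaw -62.969973294159935 w 0.02385386291386655 f [ 0.35607149  0.25205545 -2.52914607] 16.2
q6 1.56 q1 0.47 yaw -63.0 tcp [0.4252 0.3017 0.1492] inc mm [-63.3 297.4  -0.7] turn 0.472
```

View pics/c15.png

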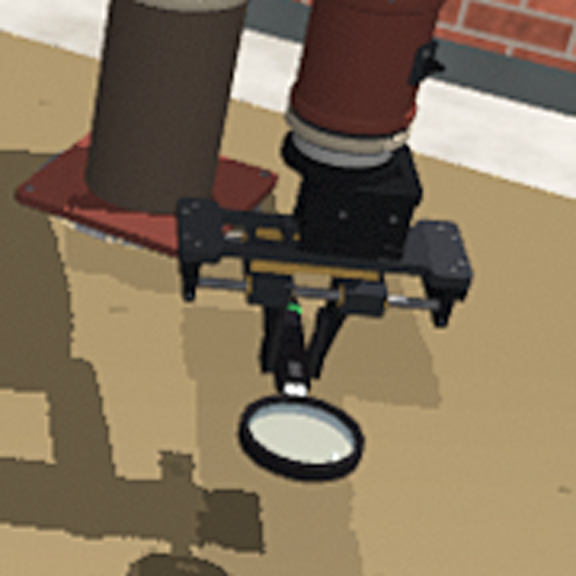

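The lens hangs level (tilt about 0.03 rad) in the jaws at crop 302,437. I'll carry it over the rivet.

Call:
{"op": "drive_tool", "data": {
  "increments": [
    {"x": -3, "y": 15, "z": 0, "turn": 0.02, "grip": 10},
    {"x": -10, "y": 45, "z": 0, "turn": 0.07, "grip": 10},
    {"x": -17, "y": 80, "z": 0, "turn": 0.13, "grip": 10},
    {"x": -24, "y": 115, "z": 0, "turn": 0.18, "grip": 10},
    {"x": -32, "y": 150, "z": 0, "turn": 0.24, "grip": 10},
    {"x": -39, "y": 185, "z": 0, "turn": 0.29, "grip": 10},
    {"x": -47, "y": 220, "z": 0, "turn": 0.35, "grip": 10},
    {"x": -54, "y": 250, "z": 0, "turn": 0.4, "grip": 10},
    {"x": -59, "y": 275, "z": 0, "turn": 0.44, "grip": 10},
    {"x": -62, "y": 290, "z": 0, "turn": 0.46, "grip": 10},
    {"x": -63, "y": 296, "z": 0, "turn": 0.47, "grip": 10},
    {"x": -63, "y": 297, "z": 0, "turn": 0.47, "grip": 10}
  ]
}}

```text
time: 17.45
eef_pos: [0.5047, 0.0086, 0.1501]
orientation: [[1.0, 0.001, -0.001], [0.001, -1.0, 0.0], [-0.001, -0.0, -1.0]]
force: [0.3, -1.2, -2.1]
gripper_width: 0.0238
```

```bash
python3 -c "
from h import *
inc([.5025,.008,.1045],-90)"
```

```text
q6 1.43 q1 -0.14 yaw -89.9 tcp [0.5047 0.0086 0.1501] inc mm [-2.1  0.6 45.6] turn 0.001
```

Call:
{"op": "drive_tool", "data": {
  "increments": [
    {"x": -2, "y": 0, "z": 5, "turn": 0, "grip": 10},
    {"x": -2, "y": 0, "z": 15, "turn": 0, "grip": 10},
    {"x": -2, "y": 0, "z": 28, "turn": 0, "grip": 10},
    {"x": -2, "y": 0, "z": 38, "turn": 0, "grip": 10},
    {"x": -2, "y": 0, "z": 43, "turn": 0, "grip": 10},
    {"x": -2, "y": 0, "z": 45, "turn": 0, "grip": 10},
    {"x": -2, "y": 0, "z": 45, "turn": 0, "grip": 10},
    {"x": -2, "y": 0, "z": 45, "turn": 0, "grip": 10},
    {"x": -2, "y": 0, "z": 45, "turn": 0, "grip": 10}
  ]
}}

```text
time: 18.35
eef_pos: [0.5034, 0.0088, 0.1061]
orientation: [[1.0, 0.002, 0.001], [0.002, -1.0, -0.0], [0.001, 0.0, -1.0]]
force: [0.5, -0.8, -1.4]
gripper_width: 0.0235
```

```bash
python3 lens.py s11; python3 -c "
from h import *
im=cv2.imread('pics/s11.png'); cv2.imwrite('pics/c16.png',cv2.resize(im[130:330,220:420],None,fx=3,fy=3,interpolation=2))
t,d=cap('top','t11');cv2.imwrite('pics/c17.png',cv2.resize(t[135:285,235:435],None,fx=3,fy=3,interpolation=2))
"
```

```text
disc tool 643 ((89.25582885742188, -2.7553443908691406), (78.27021789550781, 84.02587890625), 52.861045837402344)
plane tilt [ 0.0282543  -0.01442276] z at 86mm mm -6.224066003887228 sd 0.0031838057622139066
ell ((345.3859558105469, 215.57681274414062), (23.172176361083984, 33.523590087890625), 93.75894165039062)
centre world [0.59128574 0.01197721 0.11056391] tool [87.9 -3.  -4.4]
tcp [0.50336777 0.00880302 0.10606391] yaw -89.90030212276974 w 0.023467022066592465 f [ 0.50411757 -0.76920471 -1.4257565 ] 18.35
```

View pics/c16.png

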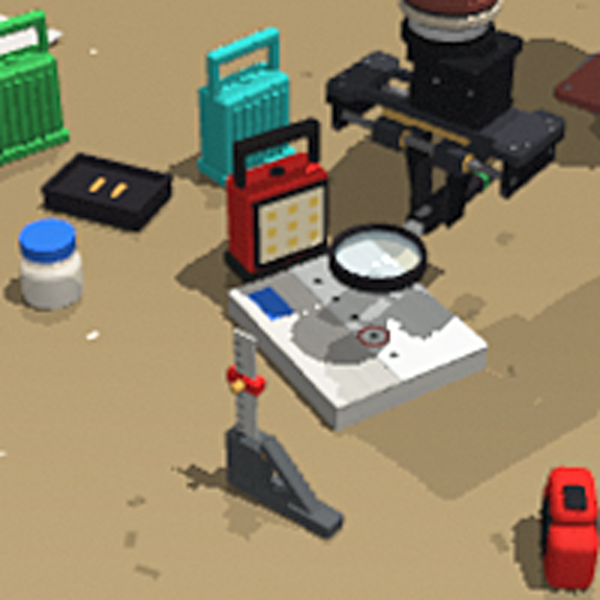

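View pics/c17.png

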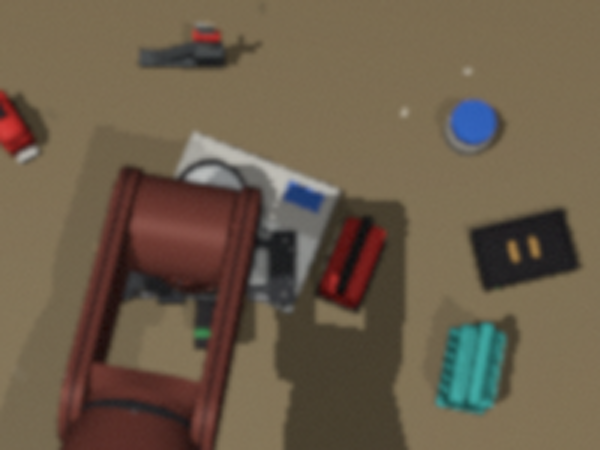

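```bash
python3 -c "
from h import *
zs=[];ss=[]
for i in range(3):
    im,d=cap('scene','s12_%d'%i); W=cloud('scene',d)
    m=np.hypot(W[...,0]-.589,W[...,1]-.0085)<.025; m&=W[...,2]>.08; zs.append(np.median(W[m],0))
    b,g,r=[im[...,k].astype(int) for k in range(3)]
    m=np.zeros(r.shape,bool); m[248:268,290:315]=1; m&=(r>1.6*g)&(r>80)&(W[...,2]>.08); ss.append(np.percentile(W[m][:,2],[3,15,50,85,97]))
    s=manip.observe(); print(s['eef_pos'])
print(np.array(zs),np.array(ss))
W=np.load('pics/scene0W.npy'); m=np.hypot(W[...,0]-.503,W[...,1]-.341)<.025; print('rest',np.median(W[m],0))
for t in('t11',):
    d=np.load('pics/t11.npy'); W=cloud('top',d); im=cv2.imread('pics/t11.png').astype(int)
    W0=np.load('pics/top0W.npy'); i0=cv2.imread('pics/top0.png').astype(int); m=(i0[...,2]>1.6*i0[...,1])&(np.hypot(W0[...,0]-.772,W0[...,1]-.022)<.03)&(W0[...,2]>.08); print('stop top z',np.median(W0[m],0),m.sum())
    m=np.hypot(W0[...,0]-.503,W0[...,1]-.341)<.025; print('rest top',np.median(W0[m],0))
"
```

```text
[0.50317207 0.00881113 0.10588436]
[0.50310208 0.00883875 0.10581585]
[0.50303472 0.00884499 0.10572407]
[[0.58943892 0.00849598 0.11169238]
 [0.59023672 0.00887903 0.1113301 ]
 [0.5896984  0.00957501 0.11128463]] [[0.10278247 0.10577298 0.11004509 0.11204275 0.11416388]
 [0.10170841 0.10510572 0.11054948 0.11293501 0.11357157]
 [0.1025661  0.10569654 0.11015621 0.11252491 0.11408972]]
rest [0.50315651 0.34144376 0.00816798]
stop top z [0.7676414  0.02014578 0.11401445] 33
rest top [0.50289132 0.34098547 0.00973648]
```

The lens centre is at z 0.110 m by both depth and the arm's lift, and the stop's middle is at about 0.108 m (its faces at 0.102 and 0.114). I'll lower it 2 mm and let it settle.

Call:
{"op": "drive_tool", "data": {
  "increments": [
    {"x": 0, "y": 0, "z": 1, "turn": 0, "grip": 10},
    {"x": 0, "y": 0, "z": 2, "turn": 0, "grip": 10},
    {"x": 0, "y": 0, "z": 2, "turn": 0, "grip": 10},
    {"x": 0, "y": 0, "z": 2, "turn": 0, "grip": 10},
    {"x": 0, "y": 0, "z": 2, "turn": 0, "grip": 10},
    {"x": 0, "y": 0, "z": 2, "turn": 0, "grip": 10},
    {"x": 0, "y": 0, "z": 2, "turn": 0, "grip": 10},
    {"x": 0, "y": 0, "z": 2, "turn": 0, "grip": 10}
  ]
}}

```text
time: 19.4
eef_pos: [0.5029, 0.0089, 0.1035]
orientation: [[1.0, 0.002, 0.0], [0.002, -1.0, -0.0], [0.0, 0.0, -1.0]]
force: [0.5, 1.6, -1.7]
gripper_width: 0.0235
```

```bash
python3 lens.py s13; python3 -c "
from h import *
d=np.load('pics/s13.npy');W=cloud('scene',d);m=np.hypot(W[...,0]-.589,W[...,1]-.0085)<.025; m&=W[...,2]>.08; print(np.median(W[m],0))
im=cv2.imread('pics/s13.png'); i0=cv2.imread('pics/s7.png')
near=(np.hypot(W[...,0]-.531,W[...,1]+.148)<.07)&(W[...,2]>.03)&(W[...,2]<.16); q=W[near]; print('lamp',cv2.minAreaRect((q[:,:2]*1000).astype(np.float32)),q[:,2].max())
print(abs(manip.observe()['qd']).max())"
```

```text
disc tool 642 ((88.96292114257812, -2.0353546142578125), (78.44850158691406, 84.16865539550781), 54.56614303588867)
plane tilt [ 0.02120931 -0.01558789] z at 86mm mm -6.063891787974353 sd 0.003187091222469745
ell ((345.5201416015625, 216.4457244873047), (22.971769332885742, 33.64274597167969), 92.75955200195312)
centre world [0.59112218 0.01234898 0.1080021 ] tool [88.2 -3.3 -4.5]
tcp [0.50289169 0.00890079 0.1035021 ] yaw -89.89416062418977 w 0.02351662930647816 f [ 0.54580422  1.6112549  -1.6526227 ] 19.4
[0.59046831 0.00881894 0.1088135 ]
lamp ((533.0306396484375, -140.6369171142578), (54.71759033203125, 86.87047576904297), 68.96044921875) 0.1465476795470655
0.0027375824552500747
```

Everything agrees, so I'm handing in.

```bash
python3 -c "
from cell import manip
print(manip.finish_job())"
```

```text
the job is handed in; nothing more can be done
None
```

The job is handed in, at about 19.4 s of the 56 s allowed. The interface reports no verdict, so the figures below are my own last checks.

**Lamp:** I lifted the red lamp straight off its dock, turned it and lowered it onto the bench at the pan's -y end, then released it. It stands upright about 0.16 m from the circled rivet, with its LED panel facing it.

**Lens:** I gripped the hand lens by its handle (jaws at 23.5 mm) and am holding it over the rivet.

| Lens check | Measured | Target |
|---|---|---|
| Centre, x and y | about (0.590, 0.009) m | rivet at (0.589, 0.008) m |
| Centre height | about 0.108 m | stop's middle at about 0.108 m |
| Tilt | about 0.03 rad | below 0.12 rad |
| Motion | still | still |

- **Disagreement:** fitting the lens's outer rim put its centre about 3–4 mm further towards the camera, at (0.591, 0.012) m. The same fit was off in that direction while the lens lay on the bench, and the value is within the 13 mm tolerance anyway.
- **Refused move:** one move call was refused because rows lacked fields; nothing moved.
- **Other things:** in the last pictures, the pan, square, tape and jar look unmoved. I judged that by eye and did not re-measure them.

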